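Run a fingertip along the row of vial stoppers and seat them

ROBOT

A 7-joint arm with a two-finger parallel gripper is mounted at the origin on the work surface. World frame = base frame: x ahead of the robot, y to its left, z up, the work surface at z = 0. Lengths are in m, angles in rad, forces in N, time in s.
With the tool pointing down it reaches from about 0.425 to 0.925 m from the base axis. Payload 6.8 kg.
Tool frame: the origin (TCP) lies between the finger pads, 19 mm behind the fingertips; this is the grasp point; z points along the fingers, y is the line along which they close (so a half turn about z gives the same grasp; the last joint's range is limited). The gripper opens to 85 mm and grips with 20 to 120 N. Pads are 22 mm wide; open, the fingers measure 114 mm over their backs; the gripper's body (76 mm by 85 mm) begins 54 mm behind the grasp point. The pads swing forward as they close: fully open they stand 13 mm farther back than shut.
Start: joints at [1.086, 0.477, 0.022, 1.555, -0.011, 1.109, -0.083], TCP at [0.248, -0.628, 0.25] pointing down, gripper open.
Joint ranges: [-2.96, 2.96], [-0.34, 2.1], [-1.41, 1.46], [0.24, 2.44], [-1.37, 4.51], [0.17, 1.92], [-2.96, 2.96]. Speed limits (rad/s): [2.39, 2.39, 3.14, 3.14, 3.14, 3.14, 3.14].

INTERFACE

Orientations are given as a rotation vector (axis times angle).
In Python, from plant import sense, viewer, job gives the robot as it stands.
- The arm moves only by the tool apply_moves, never from a script. Its argument "deltas" is a list that holds one entry, the list of rows, each a list of 4 numbers: the shift along the tool's x, y, z in m, then the turn about the tool's z in rad. A call has 1 to 5 rows; each row shifts and turns the commanded pose from where the row before left it, along the tool's axes as they then stand; what a row does not reach is not made up. A row lasts 1/12 s, in which the tool goes at most 41.7 mm and 7.16 degrees, less where a joint would pass 70% of its speed; a pose out of reach is approached as far as the arm can. A call with a gripper value outside its range is refused whole. "hand" is the opening in per cent of the stroke, from 0 (shut) to 100 (fully open), set as the call begins (left out, the last holds). The fingers move at their own pace and stop on an object; "grip_force" is the grip in N (left out, the last holds). Time passes only in rows, so rows that do not move let the fingers close. It gives the time, the measured TCP pose, the force, the opening and the grip force at its end, in the units of the state.
- sense(): the state, without advancing time (a new reading comes with each control period).
- viewer.grab_frame(name): name is "side" or "top"; returns a dict with "img" (384x512x3 uint8, red, green, blue), "range_z" (384x512 float32, m along the optical axis (not along the pixel's ray), 0 where there is no reading), "vfov" (degrees; the focal length in pixels is half the picture's height over the tangent of half this angle, whatever the lens; pixels are square), "cx", "cy" (the principal point, pixels), "rvec" (rotation vector, rad) and "tvec" (3), from world to camera coordinates, as OpenCV has them. Camera axes: x right, y down, z forward; pixel columns grow to the right and rows downward; lengths in m; the calibration is good to about 2 mm. A picture is of the moment at which its call begins.
- job.finish_job(): hands the job in; it is judged then, once.
The state is a dict: "clock": time; "joint_positions": joint angles; "qd": joint speeds; "tau": joint torques, N m; "eef_pos": TCP position; "ee_rot": TCP orientation; "contact_force": force on the tool from outside, world axes, zero at the start; "ft_torque": the same for the moment, N m; "finger_gap": opening from 0.0 (shut) to 1.0 (fully open); "grasp_force": force on a finger pad.
Only numpy, scipy, OpenCV 4.12 (cv2) and the standard library are available. Lean on these libraries where they do the work, as an engineer would, in place of code of your own. Each camera call takes 0.05 s, during which the arm holds its last target. There are 200 camera calls.

TASK

Six sample vials stand in the curved rack with their dark stoppers sticking up: with closed fingertips, follow the row from the vial next to the knobbed post to the other end and gently press each stopper fully home in turn, staying within about 3 cm of the stoppers from the first until the last one is in. Grasp and lift nothing, leave the rack standing where it is, do not disturb the dropper bottle, jar, slide box and beaker, and finish with the hand clear.

Things in the scene. Friction and masses are not known exactly. Their poses are not given: they have to be found in the camera images.
- rack: loose curved white rack, 0.9 kg, at any yaw: half-ring block 40 mm high, radii 73 to 107 mm. Origin: ring centre at bench level; z up. Six glass vials (rims 58 mm above the bench) stand on a 90 mm radius circle about the origin, at -53, -25, 3, 31, 59, 87 degrees from its x axis (counter-clockwise from above)
- rack_knob (a point): centre of the 22 mm steel ball knob, 100 mm above the bench, on the 12 mm steel lifting post at one end of the rack's row (at -87 degrees, radius 90 mm); it marks where the row begins and is not to be used
- stopper1 (a joint): how far stopper 1 has been pushed down, m: starts at 0 to 0.0015 (sticking up about 8 mm over the glass rim), 0.008 is the stop, its head resting on the glass. It takes about 4 N to push, slides straight down and stays where it is left. Stopper 1 is the one next to the knobbed post.
- stopper1_top (a point): centre of the flat round top (25 mm across, head 7 mm thick, dark rubber) of stopper 1; moves down with it: 73 mm above the bench when joint is 0, 65 mm when fully home
- stopper2 (a joint): how far stopper 2 has been pushed down, m: starts at 0 to 0.0015 (sticking up about 8 mm over the glass rim), 0.008 is the stop, its head resting on the glass. It takes about 4 N to push, slides straight down and stays where it is left. Stopper 2 is next along the row after 1.
- stopper2_top (a point): centre of the flat round top (25 mm across, head 7 mm thick, dark rubber) of stopper 2; moves down with it: 73 mm above the bench when joint is 0, 65 mm when fully home
- stopper3 (a joint): how far stopper 3 has been pushed down, m: starts at 0 to 0.0015 (sticking up about 8 mm over the glass rim), 0.008 is the stop, its head resting on the glass. It takes about 4 N to push, slides straight down and stays where it is left. Stopper 3 is next along the row after 2.
- stopper3_top (a point): centre of the flat round top (25 mm across, head 7 mm thick, dark rubber) of stopper 3; moves down with it: 73 mm above the bench when joint is 0, 65 mm when fully home
- stopper4 (a joint): how far stopper 4 has been pushed down, m: starts at 0 to 0.0015 (sticking up about 8 mm over the glass rim), 0.008 is the stop, its head resting on the glass. It takes about 4 N to push, slides straight down and stays where it is left. Stopper 4 is next along the row after 3.
- stopper4_top (a point): centre of the flat round top (25 mm across, head 7 mm thick, dark rubber) of stopper 4; moves down with it: 73 mm above the bench when joint is 0, 65 mm when fully home
- stopper5 (a joint): how far stopper 5 has been pushed down, m: starts at 0 to 0.0015 (sticking up about 8 mm over the glass rim), 0.008 is the stop, its head resting on the glass. It takes about 4 N to push, slides straight down and stays where it is left. Stopper 5 is next along the row after 4.
- stopper5_top (a point): centre of the flat round top (25 mm across, head 7 mm thick, dark rubber) of stopper 5; moves down with it: 73 mm above the bench when joint is 0, 65 mm when fully home
- stopper6 (a joint): how far stopper 6 has been pushed down, m: starts at 0 to 0.0015 (sticking up about 8 mm over the glass rim), 0.008 is the stop, its head resting on the glass. It takes about 4 N to push, slides straight down and stays where it is left. Stopper 6 is next along the row after 5. It is the last, at the end away from the post.
- stopper6_top (a point): centre of the flat round top (25 mm across, head 7 mm thick, dark rubber) of stopper 6; moves down with it: 73 mm above the bench when joint is 0, 65 mm when fully home
- dropper: bystander: small amber glass dropper bottle, 30 mm wide, 60 mm high, on the bench inside the rack's curve; origin at the centre of its underside
- jar: bystander: clear jar, 64 mm wide, 85 mm high; origin at the centre of its underside
- slidebox: bystander: flat grey slide box 85 x 100 x 32 mm; origin at the centre of its underside
- beaker: bystander: open glass beaker, 68 mm wide, 85 mm high; origin at the centre of its underside
Things that resemble listed ones, but are neither listed nor needed, are in the scene too. Several things have the shape of the rack; the one meant has the colours described above.

How it is judged:
On the way, in this order (a step that is already met when the one before it is completed fails the run):
1. stopper 1 is pressed home (counted from the knobbed post) (value of joint stopper1 above 0.006 m), for 0.1 s.
2. stopper 2 is pressed home, after the ones before it (value of joint stopper2 above 0.006 m), for 0.1 s.
3. stopper 3 is pressed home, after the ones before it (value of joint stopper3 above 0.006 m), for 0.1 s.
4. stopper 4 is pressed home, after the ones before it (value of joint stopper4 above 0.006 m), for 0.1 s.
5. stopper 5 is pressed home, after the ones before it (value of joint stopper5 above 0.006 m), for 0.1 s.
6. stopper 6 is pressed home, after the ones before it (value of joint stopper6 above 0.006 m), for 0.1 s.
At the end, for the whole second after the job is handed in: all six stoppers are within 2 mm of fully home, the rack stands flat and at rest within 25 mm of where it was, and no bystander has moved 20 mm (value of joint each of stopper1, stopper2, stopper3, stopper4, stopper5, stopper6 above 0.006 m and distance of rack from where it was at the start of the episode below 0.025 m and angle between rack's own z axis and vertical below 0.05 rad and linear speed of rack below 0.01 m/s and distance of each of dropper, jar, slidebox, beaker from where it was at the start of the episode below 0.02 m); the robot touches nothing.
It fails at once if the rack is lifted more than 8 mm, or tilted over 0.15 rad (height (world z) of rack above 0.008 m or angle between rack's own z axis and vertical above 0.15 rad).
It fails at once if the rack is shifted more than 25 mm (distance of rack from where it was at the start of the episode above 0.025 m).
It fails at once if a bystander is moved more than 20 mm or tipped (distance of any of dropper, jar, slidebox, beaker from where it was at the start of the episode above 0.02 m or angle between any of dropper, jar, slidebox, beaker's own z axis and vertical above 0.3 rad).
It fails at once if pressing harder than 40 N on the rack or its stoppers (contact force between the fingers and rack above 40 N).
It fails at once if between the first stopper going home and the last, the hand leaves the row (TCP farther than 80 mm from the tops of all the stoppers, that is the fingertips about 60 mm away) (value of joint stopper1 above 0.006 m and not (value of joint stopper6 above 0.006 m) and distance between the grasp point and stopper1_top above 0.08 m and distance between the grasp point and stopper2_top above 0.08 m and distance between the grasp point and stopper3_top above 0.08 m and distance between the grasp point and stopper4_top above 0.08 m and distance between the grasp point and stopper5_top above 0.08 m and distance between the grasp point and stopper6_top above 0.08 m).
It also fails if it takes over 54 s, if anything falls off the work surface, if the arm or the gripper's body presses on something with over 40 N, if the wrist force passes 120 N, or if a joint passes its speed limit or range.

## Working session

There is one attempt and no reset: what is moved stays moved. The work goes in short steps, Python scripts to look and compute and a tool call to move; the robot and the scene stay as the last step left them, time stands still between calls to the robot, and variables do not carry over. Pictures are saved under pics/ and viewed, at most 10 in all, crops included, and the job is handed in when it is done.

Besides the shell and the picture viewer there is one more tool, called after ">>>" as name([rows], argument=value, ...), one row to a line, values as JSON. apply_moves: Moves the arm, as the interface text tells. Its arguments: {"type":"object","properties":{"deltas":{"type":"array"},"hand":{"type":"number"},"grip_force":{"type":"number"}},"required":["deltas"]}

```bash
mkdir -p pics; ls; python3 - <<'E'
from plant import sense, viewer
import cv2,numpy as np
s=sense();print(s)
for n in("top","side"):
    f=viewer.grab_frame(n);cv2.imwrite(f"pics/{n}0.png",f["img"][:,:,::-1]);np.savez(f"{n}0.npz",**f)
    print({k:f[k] for k in("vfov","cx","cy","rvec","tvec")})
E
```

```text
pics
{'clock': 0.0, 'joint_positions': array([ 1.0858957 ,  0.47781329,  0.02235958,  1.55645428, -0.01151314,
        1.10926924, -0.08313497]), 'qd': array([ 0.00129212, -0.00050103, -0.00123223,  0.00072837,  0.00083737,
        0.00158655,  0.0009501 ]), 'tau': array([ 8.82837267e-04, -5.96444857e+01,  1.60811618e+00, -2.81190079e+01,
        1.25311731e-02,  9.30764334e-03, -3.01572220e-05]), 'eef_pos': array([ 0.24814276, -0.62714158,  0.24901602]), 'ee_rot': array([-3.08429026e+00, -5.87996429e-01,  7.37147268e-04]), 'contact_force': array([-0.81151735, -0.08552464, -0.36383292]), 'ft_torque': array([-0.04496613, -0.01117928,  0.01073151]), 'grasp_force': 0.0, 'finger_gap': 1.0009249755362948}
{'vfov': 49.43524772915888, 'cx': 249.98983386434398, 'cy': 196.29099508293234, 'rvec': array([ 2.17356822, -2.18209275,  0.07299786]), 'tvec': array([-0.0060794 ,  0.55189166,  0.99463872])}
{'vfov': 44.30957927346085, 'cx': 253.44199669560476, 'cy': 194.1997788133471, 'rvec': array([ 0.17250768, -2.80560848,  1.33580752]), 'tvec': array([0.529791  , 0.1149932 , 1.01079105])}
```

View pics/top0.png

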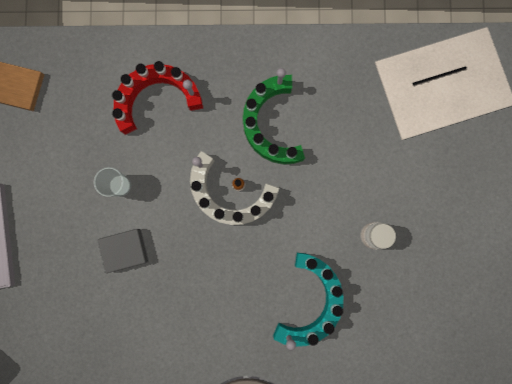

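View pics/side0.png

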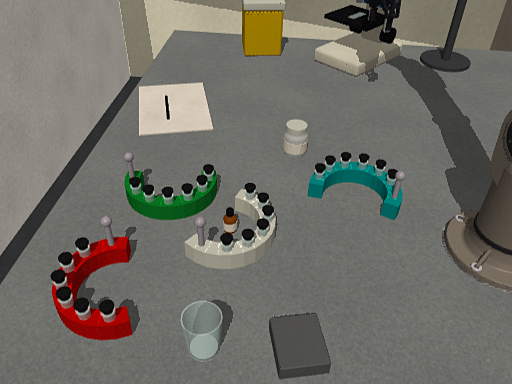

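The white rack is in the middle of the top view. Its knob is at (197,162), and the stoppers run from (197,186) through (204,203), (219,214), (238,217) and (255,211) to (268,197). The dropper is inside the curve at (238,184). In the side view the same row runs from the knob at (200,222) to the last stopper at (250,188).

```bash
cat > h.py <<'E'
import cv2,numpy as np
from scipy.optimize import least_squares
def cam(f):
    R=cv2.Rodrigues(f["rvec"])[0];fl=192/np.tan(np.radians(float(f["vfov"]))/2)
    K=np.array([[fl,0,f["cx"]],[0,fl,f["cy"]],[0,0,1]]);return K,R,f["tvec"]
def onplane(f,uv,z):
    K,R,t=cam(f);d=R.T@np.linalg.inv(K)@np.array([uv[0],uv[1],1.]);o=-R.T@t
    return o+d*(z-o[2])/d[2]
def blobs(f,seeds,thr=50,r=7):
    g=f["img"].max(2).astype(float);out=[]
    for u,v in seeds:
        y,x=np.mgrid[v-r:v+r+1,u-r:u+r+1];w=np.clip(thr-g[v-r:v+r+1,u-r:u+r+1],0,25)
        n,l=cv2.connectedComponents((w>0).astype(np.uint8)); w=w*(l==l[r,r])
        out.append(((x*w).sum()/w.sum(),(y*w).sum()/w.sum(),(w>0).sum()))
    return np.array(out)
A=np.radians([-53,-25,3,31,59,87])
def fit(P):
    m=lambda p:np.c_[p[0]+.09*np.cos(A+p[2]),p[1]+.09*np.sin(A+p[2])]
    best=min((least_squares(lambda p:(m(p)-P).ravel(),[*P.mean(0),a]) for a in(0,1.5,3,4.5)),key=lambda s:s.cost)
    return best.x,m(best.x),best.fun.reshape(-1,2)
E
python3 - <<'E'
from h import *
S={"top":[(197,186),(204,203),(219,214),(238,217),(255,211),(268,197)],"side":[(226,240),(248,236),(263,225),(268,210),(263,198),(250,188)]}
np.set_printoptions(precision=4,suppress=True)
for n in S:
    f=dict(np.load(n+"0.npz"));b=blobs(f,S[n]);print(n,b)
    P=np.array([onplane(f,x,.0695 if n=="side" else .072)[:2] for x in b])
    x,m,r=fit(P);print(P,"\nfit",x,"\n",m,"\nres mm",r*1e3)
    print("knob",onplane(f,(197,162) if n=="top" else (200,222),.1),"pred",x[:2]+.09*np.array([np.cos(x[2]-1.518),np.sin(x[2]-1.518)]))
f=dict(np.load("top0.npz"));print("dropper",onplane(f,(238,184),.06))
for u,v in[(115,183),(122,250),(380,236)]:print(onplane(f,(u,v),.05))
E
```

```text
top [[195.9119 185.3304  67.    ]
 [203.8874 202.2688  66.    ]
 [218.9346 213.3397  70.    ]
 [237.3171 216.1885  68.    ]
 [255.1597 210.0782  67.    ]
 [267.9229 196.174   67.    ]]
[[ 0.574   0.1167]
 [ 0.5346  0.098 ]
 [ 0.5088  0.0631]
 [ 0.5021  0.0207]
 [ 0.516  -0.0205]
 [ 0.5481 -0.0502]] 
fit [0.5915 0.0285 2.6903] 
 [[ 0.5741  0.1168]
 [ 0.5347  0.0983]
 [ 0.5086  0.0634]
 [ 0.5019  0.0204]
 [ 0.5162 -0.0208]
 [ 0.5481 -0.0504]] 
res mm [[ 0.1174  0.0759]
 [ 0.1507  0.2933]
 [-0.2341  0.3314]
 [-0.2077 -0.277 ]
 [ 0.1458 -0.2271]
 [ 0.0278 -0.1964]]
knob [0.6241 0.1106 0.1   ] pred [0.6264 0.1114]
side [[226.3121 238.3063 119.    ]
 [247.4622 233.9044 108.    ]
 [262.3306 223.3862 103.    ]
 [267.65   209.8382  97.    ]
 [262.7498 196.9094  87.    ]
 [249.7752 187.1635  84.    ]]
[[ 0.5743  0.1196]
 [ 0.5351  0.1019]
 [ 0.509   0.0676]
 [ 0.5021  0.0246]
 [ 0.5164 -0.0163]
 [ 0.5482 -0.0461]] 
fit [0.5917 0.0322 2.6868] 
 [[ 0.5747  0.1205]
 [ 0.5352  0.1022]
 [ 0.5089  0.0674]
 [ 0.5021  0.0244]
 [ 0.5162 -0.0168]
 [ 0.548  -0.0465]] 
res mm [[ 0.3261  0.9377]
 [ 0.105   0.2921]
 [-0.1048 -0.164 ]
 [-0.024  -0.1803]
 [-0.1779 -0.4786]
 [-0.1244 -0.4068]]
knob [0.6261 0.113  0.1   ] pred [0.627 0.115]
dropper [0.5779 0.0194 0.06  ]
[0.5827 0.3125 0.05  ]
[0.4244 0.2927 0.05  ]
[ 0.4551 -0.3126  0.05  ]
```

>>> apply_moves([
  [[0, 0, 0, 0.094], [0, 0, 0, 0.094], [0, 0, 0, 0.094], [0, 0, 0, 0.094], [0, 0, 0, 0]],
], hand=0, grip_force=20)

```text
clock: 0.52
eef_pos: [0.2484, -0.6273, 0.2494]
ee_rot: [-3.141, 0.004, 0.001]
contact_force: [-0.0, 0.2, -0.5]
finger_gap: 0.295
grasp_force: 0.0
```

>>> apply_moves([
  [[0.012, -0.028, 0, 0], [0.012, -0.028, 0, 0], [0.012, -0.028, 0, 0], [0.012, -0.028, 0, 0], [0.012, -0.028, 0, 0]],
])

```text
clock: 0.93
eef_pos: [0.3085, -0.4861, 0.2497]
ee_rot: [-3.141, -0.006, 0.001]
contact_force: [-0.1, -0.3, -0.5]
finger_gap: -0.001
grasp_force: 0.0
```

>>> apply_moves([
  [[0.013, -0.03, 0, 0], [0.013, -0.03, 0, 0], [0.013, -0.03, 0, 0], [0.013, -0.03, 0, 0], [0.013, -0.03, 0, 0]],
])

```text
clock: 1.35
eef_pos: [0.3734, -0.336, 0.25]
ee_rot: [3.141, 0.006, -0.0]
contact_force: [0.6, -0.9, -0.4]
finger_gap: 0.002
grasp_force: 0.0
```

>>> apply_moves([
  [[0.013, -0.03, 0, 0], [0.013, -0.03, 0, 0], [0.013, -0.03, 0, 0], [0.013, -0.03, 0, 0], [0.013, -0.03, 0, 0]],
])

```text
clock: 1.77
eef_pos: [0.4382, -0.186, 0.2501]
ee_rot: [3.141, 0.006, 0.0]
contact_force: [0.5, -0.0, 0.2]
finger_gap: 0.0
grasp_force: 0.0
```

>>> apply_moves([
  [[0.013, -0.03, 0, 0], [0.013, -0.03, 0, 0], [0.013, -0.03, 0, 0], [0.013, -0.03, 0, 0], [0.013, -0.03, 0, 0]],
])

```text
clock: 2.18
eef_pos: [0.5031, -0.036, 0.25]
ee_rot: [3.141, 0.006, 0.0]
contact_force: [-0.5, -0.2, -0.4]
finger_gap: 0.001
grasp_force: 0.0
```

>>> apply_moves([
  [[0.013, -0.03, 0, 0], [0.013, -0.03, 0, 0], [0.013, -0.03, 0, 0], [0.013, -0.025, 0, 0], [0, 0, 0, 0]],
])

```text
clock: 2.6
eef_pos: [0.5562, 0.0845, 0.2501]
ee_rot: [-3.138, -0.018, -0.002]
contact_force: [0.2, 0.7, -0.9]
finger_gap: 0.0
grasp_force: 0.0
```

>>> apply_moves([
  [[0.009, -0.017, 0, 0], [0.009, -0.017, 0, 0], [0, 0, 0.03, 0], [0, 0, 0.03, 0], [0, 0, 0.03, 0]],
])

```text
clock: 3.02
eef_pos: [0.573, 0.1116, 0.1592]
ee_rot: [-3.141, -0.006, -0.002]
contact_force: [1.1, 0.3, -1.1]
finger_gap: 0.003
grasp_force: 0.0
```

>>> apply_moves([
  [[0, 0, 0.025, 0], [0, 0, 0.015, 0], [0, 0, 0.005, 0], [0, 0, 0, 0], [0, 0, 0, 0]],
])

```text
clock: 3.43
eef_pos: [0.5732, 0.1115, 0.1156]
ee_rot: [-3.141, -0.003, -0.001]
contact_force: [0.9, -0.0, 0.2]
finger_gap: 0.004
grasp_force: 0.0
```

```bash
python3 - <<'E'
from plant import viewer,sense
import cv2
print(sense()["eef_pos"])
a=[cv2.resize(viewer.grab_frame(n)["img"][y:y+100,x:x+130,::-1],None,fx=3,fy=3,interpolation=2) for n,y,x in(("top",130,170),("side",160,170))]
cv2.imwrite("pics/c1.png",cv2.hconcat(a))
E
```

```text
[0.57322771 0.11146181 0.11563884]
```

View pics/c1.png

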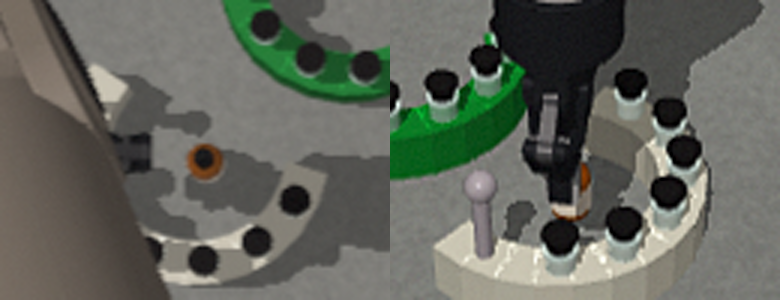

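The crop shows the closed fingertips just short of stopper 1 in the side view, with the tip near (230,230) and the stopper at (227,236). The arm hides stopper 1 from the top camera. I'll correct y and check the tip projection.

>>> apply_moves([
  [[0.001, -0.0065, 0, 0], [0, 0, 0, 0], [0, 0, 0, 0]],
])

```text
clock: 3.78
eef_pos: [0.5742, 0.119, 0.1158]
ee_rot: [-3.141, -0.003, -0.002]
contact_force: [0.4, -0.8, -0.0]
finger_gap: -0.0
grasp_force: 0.0
```

```bash
python3 - <<'E'
from plant import viewer,sense
from h import *
f=viewer.grab_frame("side");K,R,t=cam(f);p=sense()["eef_pos"];print(p)
for q in([p[0],p[1],p[2]-.019],[p[0],p[1],p[2]],[.574,.118,.073]):
    u=K@(R@np.array(q)+t);u=u[:2]/u[2];print(u,(u-[190,190])*8)
c=f["img"][190:265,190:275,::-1];cv2.imwrite("pics/c2.png",cv2.resize(c,None,fx=8,fy=8,interpolation=2))
E
```

```text
[0.57405587 0.11860488 0.11557577]
[226.3231895  227.80090962] [290.58551603 302.40727699]
[226.16946147 220.4386133 ] [289.35569173 243.50890639]
[226.58555827 236.45448508] [292.68446616 371.63588064]
```

View pics/c2.png

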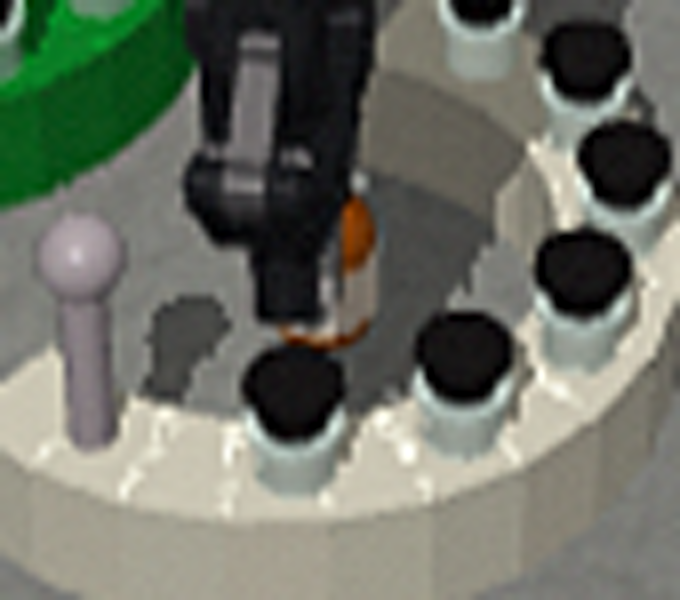

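The fingertips are directly above stopper 1: the tip is at crop (290,310) and the stopper top at (292,375). Next I'll press down.

>>> apply_moves([
  [[0, 0, 0.015, 0], [0, 0, 0.005, 0], [0, 0, 0.003, 0], [0, 0, 0.002, 0], [0, 0, 0, 0]],
])

```text
clock: 4.25
eef_pos: [0.5735, 0.118, 0.0898]
ee_rot: [3.141, 0.001, -0.001]
contact_force: [0.7, 1.4, 0.3]
finger_gap: -0.003
grasp_force: 0.0
```

>>> apply_moves([
  [[0, 0, 0.002, 0], [0, 0, 0.002, 0], [0, 0, 0.001, 0], [0, 0, 0, 0], [0, 0, 0, 0]],
])

```text
clock: 4.67
eef_pos: [0.5741, 0.1182, 0.0852]
ee_rot: [-3.141, -0.001, -0.001]
contact_force: [0.7, -0.0, 2.8]
finger_gap: 0.004
grasp_force: 1.0
```

>>> apply_moves([
  [[0, 0, 0.001, 0], [0, 0, 0.001, 0], [0, 0, 0, 0]],
])

```text
clock: 4.92
eef_pos: [0.5741, 0.1182, 0.0837]
ee_rot: [3.142, 0.001, 0.001]
contact_force: [-2.2, -0.5, 9.7]
finger_gap: -0.004
grasp_force: 4.7
```

>>> apply_moves([
  [[0, 0, 0.001, 0], [0, 0, 0, 0]],
])

```text
clock: 5.08
eef_pos: [0.5742, 0.1182, 0.0837]
ee_rot: [3.141, 0.001, 0.001]
contact_force: [-6.1, -1.9, 16.9]
finger_gap: 0.002
grasp_force: 8.8
```

Stopper 1 is home: the height stopped at 0.0837 and the force rose. Next is stopper 2.

>>> apply_moves([
  [[0, 0, -0.01, 0], [0, 0, -0.009, 0], [-0.02, 0.0094, 0, 0], [-0.019, 0.0094, 0, 0], [0, 0, 0, 0]],
])

```text
clock: 5.5
eef_pos: [0.5313, 0.097, 0.1007]
ee_rot: [3.139, -0.0, -0.006]
contact_force: [0.2, 0.1, -1.1]
finger_gap: -0.003
grasp_force: 0.0
```

```bash
python3 - <<'E'
from plant import viewer,sense
from h import *
print(sense()["eef_pos"])
f=viewer.grab_frame("side")
c=f["img"][190:265,190:275,::-1];cv2.imwrite("pics/c3.png",cv2.resize(c,None,fx=8,fy=8,interpolation=2))
E
```

```text
[0.53131443 0.09703932 0.10071501]
```

View pics/c3.png

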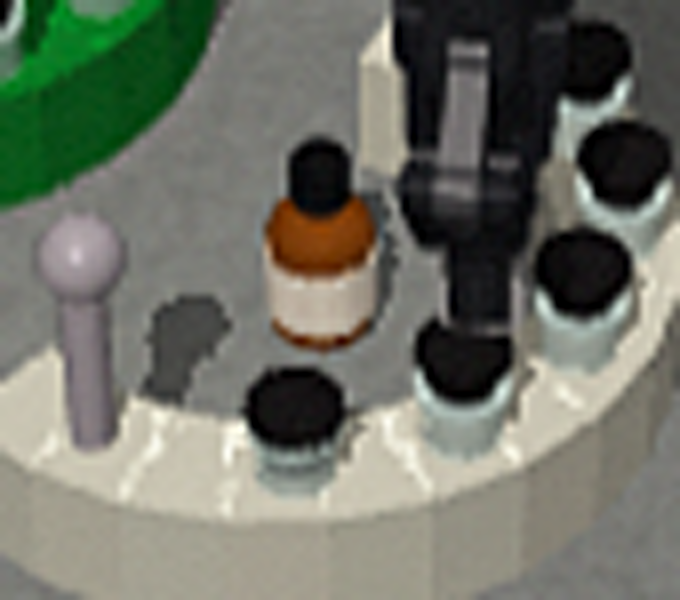

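Stopper 1 now sits low at crop (297,410), and the rack hasn't moved. The tip is over stopper 2 at (475,325), a few mm past it, so I'll correct that and press.

>>> apply_moves([
  [[0.0035, -0.0025, 0, 0], [0, 0, 0.004, 0], [0, 0, 0.004, 0], [0, 0, 0.002, 0], [0, 0, 0, 0]],
])

```text
clock: 5.97
eef_pos: [0.5385, 0.1021, 0.0903]
ee_rot: [-3.141, -0.002, 0.001]
contact_force: [0.4, 1.1, 1.4]
finger_gap: -0.001
grasp_force: 0.0
```

>>> apply_moves([
  [[0, 0, 0.002, 0], [0, 0, 0.002, 0], [0, 0, 0.002, 0], [0, 0, 0, 0], [0, 0, 0, 0]],
])

```text
clock: 6.38
eef_pos: [0.5382, 0.1017, 0.0848]
ee_rot: [3.142, 0.001, -0.0]
contact_force: [0.4, 0.8, -0.2]
finger_gap: 0.003
grasp_force: 0.1
```

>>> apply_moves([
  [[0, 0, 0.001, 0], [0, 0, 0.001, 0], [0, 0, 0, 0]],
])

```text
clock: 6.63
eef_pos: [0.5382, 0.1017, 0.0837]
ee_rot: [3.141, 0.001, -0.0]
contact_force: [-4.0, 0.0, 10.5]
finger_gap: 0.0
grasp_force: 5.2
```

>>> apply_moves([
  [[0, 0, 0.001, 0], [0, 0, 0, 0]],
])

```text
clock: 6.8
eef_pos: [0.5383, 0.1017, 0.0836]
ee_rot: [3.141, 0.001, 0.0]
contact_force: [-6.0, -1.4, 19.5]
finger_gap: -0.0
grasp_force: 9.8
```

>>> apply_moves([
  [[0, 0, -0.01, 0], [0, 0, -0.009, 0], [-0.015, 0.019, 0, 0], [-0.014, 0.018, 0, 0], [0, 0, 0, 0]],
])

```text
clock: 7.22
eef_pos: [0.5065, 0.0604, 0.1007]
ee_rot: [3.138, -0.005, -0.005]
contact_force: [-1.0, -0.9, -1.5]
finger_gap: 0.001
grasp_force: 0.0
```

>>> apply_moves([
  [[0, 0, 0, 0], [0, 0, 0.003, 0], [0, 0, 0.003, 0], [0, 0, 0, 0], [0, 0, 0, 0]],
])

```text
clock: 7.63
eef_pos: [0.5094, 0.0654, 0.0947]
ee_rot: [-3.141, -0.003, 0.001]
contact_force: [0.1, 1.4, 0.1]
finger_gap: -0.001
grasp_force: 0.0
```

Settled right over stopper 3. I'll go down about 12 mm in total.

>>> apply_moves([
  [[0, 0, 0.003, 0], [0, 0, 0.002, 0], [0, 0, 0.002, 0], [0, 0, 0.002, 0], [0, 0, 0, 0]],
])

```text
clock: 8.05
eef_pos: [0.5095, 0.065, 0.0858]
ee_rot: [-3.141, -0.002, -0.0]
contact_force: [0.5, -0.3, -0.5]
finger_gap: -0.0
grasp_force: 0.0
```

>>> apply_moves([
  [[0, 0, 0.001, 0], [0, 0, 0.001, 0], [0, 0, 0.001, 0], [0, 0, 0, 0]],
])

```text
clock: 8.38
eef_pos: [0.5095, 0.065, 0.0837]
ee_rot: [3.142, 0.001, 0.001]
contact_force: [-3.4, 1.3, 11.5]
finger_gap: -0.006
grasp_force: 5.6
```

>>> apply_moves([
  [[0, 0, -0.01, 0], [0, 0, -0.009, 0], [-0.004, 0.022, 0, 0], [-0.0035, 0.021, 0, 0], [0, 0, 0, 0]],
])

```text
clock: 8.8
eef_pos: [0.501, 0.0169, 0.1023]
ee_rot: [3.139, -0.007, -0.002]
contact_force: [0.3, -0.7, -0.8]
finger_gap: 0.001
grasp_force: 0.0
```

>>> apply_moves([
  [[0, 0, 0, 0], [0, 0, 0.003, 0], [0, 0, 0.003, 0], [0, 0, 0, 0], [0, 0, 0, 0]],
])

```text
clock: 9.22
eef_pos: [0.5017, 0.0226, 0.0957]
ee_rot: [-3.141, -0.003, 0.001]
contact_force: [-0.0, 1.2, -0.0]
finger_gap: 0.001
grasp_force: 0.0
```

>>> apply_moves([
  [[0, 0, 0.003, 0], [0, 0, 0.002, 0], [0, 0, 0.002, 0], [0, 0, 0.002, 0], [0, 0, 0, 0]],
])

```text
clock: 9.63
eef_pos: [0.5019, 0.022, 0.0867]
ee_rot: [-3.141, -0.002, 0.0]
contact_force: [-0.1, 0.4, -0.5]
finger_gap: -0.0
grasp_force: 0.0
```

>>> apply_moves([
  [[0, 0, 0.001, 0], [0, 0, 0.001, 0], [0, 0, 0.001, 0], [0, 0, 0, 0]],
])

```text
clock: 9.97
eef_pos: [0.5019, 0.0219, 0.0839]
ee_rot: [-3.141, -0.001, -0.0]
contact_force: [-0.4, 0.4, 1.7]
finger_gap: -0.002
grasp_force: 0.7
```

>>> apply_moves([
  [[0, 0, 0.001, 0], [0, 0, 0, 0]],
])

```text
clock: 10.13
eef_pos: [0.5019, 0.0219, 0.0837]
ee_rot: [3.141, 0.001, 0.0]
contact_force: [-4.0, 1.2, 11.9]
finger_gap: -0.002
grasp_force: 5.9
```

>>> apply_moves([
  [[0, 0, 0.0005, 0], [0, 0, 0, 0]],
])

```text
clock: 10.3
eef_pos: [0.502, 0.0219, 0.0836]
ee_rot: [3.141, 0.001, 0.0]
contact_force: [-4.5, 0.9, 17.2]
finger_gap: -0.001
grasp_force: 8.6
```

Stopper 4 is home. Stopper 5 at (.516,-.019) needs a shift of (+.014,-.041).

>>> apply_moves([
  [[0, 0, -0.01, 0], [0, 0, -0.009, 0], [0.007, 0.021, 0, 0], [0.007, 0.02, 0, 0], [0, 0, 0, 0]],
])

```text
clock: 10.72
eef_pos: [0.5173, -0.0239, 0.1021]
ee_rot: [3.139, -0.007, 0.003]
contact_force: [-0.2, -0.0, 0.2]
finger_gap: 0.005
grasp_force: 0.0
```

>>> apply_moves([
  [[0, 0, 0, 0], [0, 0, 0.003, 0], [0, 0, 0.003, 0], [0, 0, 0, 0], [0, 0, 0, 0]],
])

```text
clock: 11.13
eef_pos: [0.5154, -0.0185, 0.0951]
ee_rot: [-3.141, -0.003, 0.001]
contact_force: [0.7, -0.6, 0.3]
finger_gap: 0.003
grasp_force: 0.0
```

>>> apply_moves([
  [[0, 0, 0.003, 0], [0, 0, 0.002, 0], [0, 0, 0.002, 0], [0, 0, 0.002, 0], [0, 0, 0, 0]],
])

```text
clock: 11.55
eef_pos: [0.5159, -0.019, 0.0862]
ee_rot: [-3.141, -0.002, 0.0]
contact_force: [0.3, -0.2, -0.1]
finger_gap: 0.001
grasp_force: 0.0
```

>>> apply_moves([
  [[0, 0, 0.001, 0], [0, 0, 0.001, 0], [0, 0, 0.001, 0], [0, 0, 0, 0]],
])

```text
clock: 11.88
eef_pos: [0.5159, -0.0191, 0.0838]
ee_rot: [-3.142, -0.001, -0.0]
contact_force: [-2.5, 1.1, 6.5]
finger_gap: 0.005
grasp_force: 3.3
```

>>> apply_moves([
  [[0, 0, 0.001, 0], [0, 0, 0, 0]],
])

```text
clock: 12.05
eef_pos: [0.516, -0.0191, 0.0837]
ee_rot: [3.141, 0.001, 0.0]
contact_force: [-5.6, 0.7, 17.5]
finger_gap: 0.002
grasp_force: 8.5
```

>>> apply_moves([
  [[0, 0, -0.01, 0], [0, 0, -0.009, 0], [0.016, 0.015, 0, 0], [0.016, 0.015, 0, 0], [0, 0, 0, 0]],
])

```text
clock: 12.47
eef_pos: [0.5512, -0.0529, 0.1025]
ee_rot: [3.14, -0.005, 0.007]
contact_force: [0.7, 0.2, -0.9]
finger_gap: -0.003
grasp_force: 0.0
```

>>> apply_moves([
  [[0, 0, 0, 0], [0, 0, 0.003, 0], [0, 0, 0.003, 0], [0, 0, 0, 0], [0, 0, 0, 0]],
])

```text
clock: 12.88
eef_pos: [0.5472, -0.0487, 0.0951]
ee_rot: [-3.141, -0.003, 0.002]
contact_force: [0.3, 0.4, 0.1]
finger_gap: 0.001
grasp_force: 0.0
```

>>> apply_moves([
  [[0, 0, 0.003, 0], [0, 0, 0.002, 0], [0, 0, 0.002, 0], [0, 0, 0.002, 0], [0, 0, 0, 0]],
])

```text
clock: 13.3
eef_pos: [0.5479, -0.049, 0.0862]
ee_rot: [-3.141, -0.002, 0.0]
contact_force: [0.9, 0.1, -0.2]
finger_gap: 0.002
grasp_force: 0.0
```

>>> apply_moves([
  [[0, 0, 0.001, 0], [0, 0, 0.001, 0], [0, 0, 0.001, 0], [0, 0, 0, 0]],
])

```text
clock: 13.63
eef_pos: [0.548, -0.0491, 0.0838]
ee_rot: [3.142, 0.001, 0.0]
contact_force: [-2.4, 1.1, 7.4]
finger_gap: -0.001
grasp_force: 3.3
```

Last push, then I'll lift clear and look.

>>> apply_moves([
  [[0, 0, 0.001, 0], [0, 0, 0, 0], [0, 0, 0, 0]],
])

```text
clock: 13.88
eef_pos: [0.548, -0.0491, 0.0837]
ee_rot: [3.141, 0.001, 0.0]
contact_force: [-5.4, 2.3, 16.1]
finger_gap: 0.002
grasp_force: 7.8
```

>>> apply_moves([
  [[0, 0, -0.01, 0], [0, 0, -0.02, 0], [0, 0, -0.03, 0], [0, 0, -0.03, 0], [0, 0, -0.03, 0]],
])

```text
clock: 14.3
eef_pos: [0.5476, -0.0495, 0.2037]
ee_rot: [3.142, 0.001, -0.001]
contact_force: [0.3, -0.9, 0.0]
finger_gap: 0.003
grasp_force: 0.0
```

>>> apply_moves([
  [[0, 0.03, -0.02, 0], [0, 0.03, 0, 0], [0, 0, 0, 0], [0, 0, 0, 0], [0, 0, 0, 0]],
])

```text
clock: 14.72
eef_pos: [0.5476, -0.1092, 0.2222]
ee_rot: [-3.141, -0.0, 0.001]
contact_force: [-0.6, 1.1, 1.0]
finger_gap: -0.002
grasp_force: 0.0
```

```bash
python3 - <<'E'
from plant import viewer,sense
from h import *
print(sense()["eef_pos"],np.abs(sense()["qd"]).max())
f=viewer.grab_frame("side")
c=f["img"][175:275,180:290,::-1];cv2.imwrite("pics/c4.png",cv2.resize(c,None,fx=6,fy=6,interpolation=2))
E
```

```text
[ 0.54764723 -0.10917529  0.22217798] 0.0209789493366779
```

View pics/c4.png

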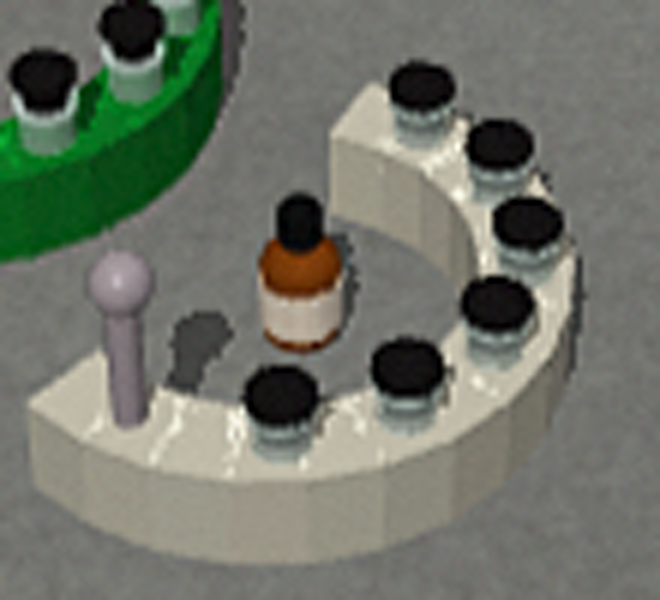

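All six stoppers are seated, from crop (282,397) round to (422,88). The rack and dropper haven't moved and the hand is clear.

```bash
python3 -c "
from plant import job
print(job.finish_job())"
```

```text
the job is handed in; nothing more can be done
None
```

I pressed all six stoppers home in order from the knobbed post, with the rack and dropper unmoved in the last picture and the hand clear, and handed the job in at about 15 s; no verdict came back.

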